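# Lock the loose castle nut of a press bearing

## Robot

A 6-joint arm with a two-finger parallel gripper is mounted at the origin on the work surface. World frame = base frame: x ahead of the robot, y to its left, z up, the work surface at z = 0. Lengths are in m, angles in rad, forces in N, time in s.
With the tool pointing down it reaches from about 0.35 to 0.775 m from the base axis. Payload 5.5 kg.
Tool frame: the origin (TCP) lies on the centre line of the jaws, within the pads' length; the fingertips stand 11 mm ahead of it and the grasp point (between the pads) lies 8 mm behind it; z points along the fingers, y is the line along which they close (so a half turn about z gives the same grasp; the last joint's range is limited). The gripper opens to 85 mm and grips with 20 to 120 N. Pads are 22 mm wide; open, the fingers measure 114 mm over their backs; the gripper's body (76 mm by 85 mm) begins 54 mm behind the grasp point. The pads swing forward as they close: fully open they stand 13 mm farther back than shut.
Start: joints at [-1.47, 0.313, 0.046, 1.304, 0, 1.431], TCP at [0.137, -0.558, 0.242] pointing down, gripper open.
Joint ranges: [-2.76, 2.76], [-0.86, 1.69], [-1.03, 1.26], [-2.2, 2.34], [-1.47, 1.5], [-3.14, 3.14]. Speed limits (rad/s): [2.57, 2.57, 3.14, 3.14, 3.14, 3.14].

## Interface

Orientations are given as a unit quaternion [w, x, y, z].
In Python, from workcell import get_state, eyes, env gives the robot as it stands.
- The arm moves only by the shell command python3 -m inch 'ROWS' [OPENING] [FORCE]. ROWS is JSON, one flat list of numbers, 4 for each row, row after row: the shift along the tool's x, y, z in cm, then the turn about the tool's z in rad. A call has exactly 5 rows; each row shifts and turns the commanded pose from where the row before left it, along the tool's axes as they then stand; what a row does not reach is not made up. A row lasts 1/12 s, in which the tool goes at most 41.7 mm and 7.16 degrees, less where a joint would pass 70% of its speed; a pose out of reach is approached as far as the arm can. A call is refused whole if a number of a shift passes 4.17 or a number of a turn 0.125, either way. A call with a gripper value outside its range is refused whole. OPENING is the opening, from -1 (shut) to 1 (fully open), set as the call begins (- or left out, the last holds). The fingers move at their own pace and stop on an object; FORCE is the grip in N (left out, the last holds). Time passes only in rows, so rows that do not move let the fingers close, or fill a call up. It gives the time, the measured TCP pose, the force, the opening and the grip force at its end, in the units of the state.
- get_state(): the state, without advancing time (a new reading comes with each control period).
- eyes.read_camera(name): name is "scene" or "top" or "wrist"; returns the picture (400x640x3 uint8, red, green, blue); there is no depth.
- eyes.camera_info(name): a dict with "fovy" (degrees; the focal length in pixels is half the picture's height over the tangent of half this angle, whatever the lens; pixels are square), "cx", "cy" (the principal point, pixels), "xyz" and "orientation" of the camera in the world. Camera axes: x right, y down, z forward; pixel columns grow to the right and rows downward; lengths in m; the calibration is good to about 2 mm. A picture is of the moment at which its call begins: read the wrist's pose just before it. camera_info takes no time and is no camera call; for the wrist camera it gives the pose at the moment of the call.
- env.hand_in(): hands the job in; it is judged then, once.
The state is a dict: "clock": time; "joint_pos": joint angles; "qvel": joint speeds; "tau": joint torques, N m; "tcp_pos": TCP position; "orientation": TCP orientation; "wrist_force": force on the tool from outside, world axes, zero at the start; "ft_torque": the same for the moment, N m; "finger_gap": finger opening in m; "grip_force": force on a finger pad.
Only numpy, scipy, OpenCV 4.12 (cv2) and the standard library are available. Lean on these libraries where they do the work, as an engineer would, in place of code of your own. Each camera call takes 0.05 s, during which the arm holds its last target. There are 200 camera calls.

## Task

Two press bearings are bolted to the print studio's bench: one nut already has its brass cotter pin, the other has none. Tighten the nut without a pin: turn it clockwise until its yellow tooth reaches the white line on the flange, then a little further, just until the next slots line up with the red line on the axle end (the cotter hole), and let go. Do not touch the bearing that is already pinned.

Things in the scene. Friction and masses are not known exactly. Their poses are not given: they have to be found in the camera images.
- hub_loose: Bearing to work on, fixed: green casting, foot 120 x 120 x 14 mm, round flange 114 mm wide with top at 60 mm; bright upright axle end, 33 mm thick, up to 104 mm. No pin. Origin: underside centre, on the axle's axis, z up. Red line (32 x 5 mm) across the axle end, over the cotter hole, along body x. White radial line on the flange, 37 to 57 mm from the axis, 53 deg anticlockwise of x.
- castle_nut (a joint): Turn of the loose steel nut, rad, clockwise from above is +; it does not rise or sink. Starts -0.2 to 0.3. At 0 slots lie on the red line but the nut is loose; at 0.65 the yellow tooth is at the white line (tight); at 1.047 the next slots are on the red line: stop there. Evenly stiff, 0.25 N m, stays where left; range -0.5 to 2.3.
- nut_mid (a point): On the loose nut's axis at mid-height of its hexagon, 76.5 mm above the bench; turns with the nut, z up. Hexagon 55 mm across flats, from 62 to 91 mm up, clear all round; x points square through a flat, others every 60 deg. Crown of six teeth on top, 50 mm wide, to 101 mm; six 8 mm slots, one above each flat's middle. Yellow tooth at +90 deg (anticlockwise) from x.
- hub_pinned: The finished bearing, fixed, same casting and nut, with a brass cotter pin (ring at one end, bent legs at the other, about 85 mm long) through nut and axle along its x axis. Leave it alone. Origin: centre of the underside, z up.
There are look-alikes about, which are no part of the job. What is shaped like the hub_loose but purple is not meant.

How it is judged:
On the way:
1. the nut is tightened: its yellow tooth has reached the white line (value of joint castle_nut above 0.65 rad), for 0.02 s.
At the end, for the whole second after the job is handed in: The nut has been turned past the white line and stands still with its next slots within 10 degrees of the red line (joint between 0.872 and 1.222 rad) (value of joint castle_nut between 0.872 and 1.222 rad and velocity of joint castle_nut between -0.02 and 0.02 rad/s); the robot touches nothing.
It fails at once if the pinned bearing or its nut is pushed by the robot (more than 3 N) (contact force between hub_pinned and the fingers above 3 N or contact force between hub_pinned and the arm above 3 N).
It also fails if it takes over 29 s, if anything falls off the work surface, if the arm or the gripper's body presses on something with over 40 N, if the wrist force passes 120 N, or if a joint passes its speed limit or range.

## Working session

There is one attempt and no reset: what is moved stays moved. The work goes in short steps, Python scripts to look and compute and a shell command to move; the robot and the scene stay as the last step left them, time stands still between calls to the robot, and variables do not carry over. Pictures are saved under pics/ and viewed, at most 10 in all, crops included, and the job is handed in when it is done.

```bash
mkdir -p pics; ls
python3 - <<'E'
from workcell import get_state, eyes, env
import cv2
s=get_state();print(s)
for n in("scene","top"):
    im=eyes.read_camera(n);cv2.imwrite(f"pics/{n}0.png",im[:,:,::-1]);print(n,eyes.camera_info(n))
E
```

```text
pics
{'clock': 0.0, 'joint_pos': array([-1.46960794e+00,  3.13999578e-01,  4.49924858e-02,  1.30358621e+00,
        2.46727075e-05,  1.43122111e+00]), 'qvel': array([-0.00059991,  0.00129836, -0.00122953, -0.00175812,  0.00026847,
       -0.00038613]), 'tau': array([-3.08048448e-04, -4.80624855e+01,  2.98533136e+01,  1.93052553e-02,
       -1.19067636e-04, -1.83391001e-05]), 'tcp_pos': array([ 0.1370682 , -0.55793194,  0.24141483]), 'orientation': array([-8.98087810e-04,  9.92762458e-01,  1.20091194e-01,  2.95781082e-05]), 'wrist_force': array([-0.64849047, -0.81785782,  0.18179118]), 'ft_torque': array([0.03247408, 0.02149376, 0.10801679]), 'grip_force': 0.0, 'finger_gap': 0.0852150788386157}
scene {'fovy': 49.512298774943496, 'cx': 317.0991277564399, 'cy': 200.73681671692768, 'xyz': array([0.90134292, 0.3453259 , 0.57050683]), 'orientation': array([-0.17629696,  0.40657834,  0.82391422, -0.35324043])}
top {'fovy': 50.162726017625836, 'cx': 319.0579657902964, 'cy': 197.51235888249352, 'xyz': array([0.42434872, 0.01518013, 0.90349751]), 'orientation': array([-0.00198519,  0.71626664, -0.69772475,  0.011761  ])}
```

View pics/top0.png

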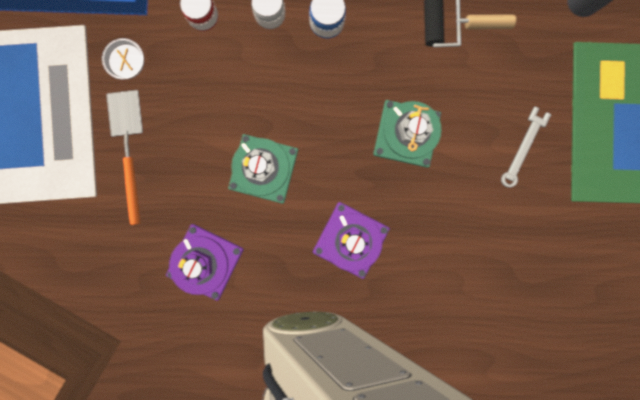

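View pics/scene0.png

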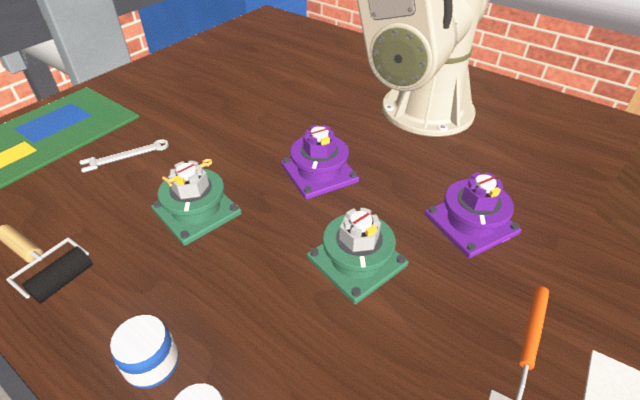

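The pictures show these candidates in the top view:
- Green at (262,168), no pin.
- Green at (410,130), with a brass pin.
- Purple at (204,262) and (351,240).

Only the green one at (262,168), which is (360,250) in the scene view, is green and unpinned, so it is the target. I'll confirm this in a crop and measure it.

```bash
cat > h.py <<'E'
import numpy as np, cv2
from scipy.spatial.transform import Rotation as R
from workcell import get_state, eyes, env
def cam(n):
    c=eyes.camera_info(n); f=200/np.tan(np.radians(c["fovy"])/2)
    q=c["orientation"]; return f,c["cx"],c["cy"],np.array(c["xyz"]),R.from_quat([q[1],q[2],q[3],q[0]])
def ray(n,u,v,z,c=None):
    f,cx,cy,p,r=c or cam(n); d=r.apply([(u-cx)/f,(v-cy)/f,1]); return p+d*(z-p[2])/d[2]
def proj(c,X):
    f,cx,cy,p,r=c; d=r.inv().apply(np.atleast_2d(X)-p); return np.c_[d[:,0]/d[:,2]*f+cx,d[:,1]/d[:,2]*f+cy]
E
python3 - <<'E'
from h import *
t=cv2.imread("pics/top0.png");s=cv2.imread("pics/scene0.png")
def col(im,box,z,n):
    x0,y0,x1,y1=box;c=im[y0:y1,x0:x1].astype(int);b,g,r=c[...,0],c[...,1],c[...,2]
    for nm,m,zz in(("red",(r>130)&(r-g>45)&(r-b>25)&(g-b<30),.104),("yel",(r>150)&(r-b>80)&(g-b>50),.101),("white",(r>165)&(g>165)&(b>165),.104)):
        k,l,st,ce=cv2.connectedComponentsWithStats(m.astype(np.uint8))
        for i in range(1,k):
            if st[i,4]>5:
                u,v=ce[i]+[x0,y0]; p=np.argwhere(l==i)[:,::-1].astype(float);w,V=np.linalg.eigh(np.cov((p).T))
                d=V[:,1];z2=.060 if (nm=="white" and st[i,4]<60) else zz
                a=ray(n,u-3*d[0],v-3*d[1],z2);e=ray(n,u+3*d[0],v+3*d[1],z2)
                print(n,nm,st[i,4],np.round([u,v],1),ray(n,u,v,z2).round(4),"dir",np.degrees(np.arctan2(*(e-a)[1::-1])).round(1),"elong",(w[1]/w[0]).round(1))
col(t,(225,130,302,206),0,"top");col(s,(305,195,410,295),0,"scene")
a=cv2.resize(t[128:208,222:304],None,fx=5,fy=5,interpolation=3);b=cv2.resize(s[200:280,320:402],None,fx=5,fy=5,interpolation=3)
b=b[:a.shape[0]];cv2.imwrite("pics/crop.png",np.hstack([a,b])[:, :800])
E
```

```text
top red 41 [257. 164.] [0.4997 0.122  0.104 ] dir 166.7 elong 61.6
top yel 43 [245.9 161. ] [0.505  0.1434 0.101 ] dir 161.1 elong 3.7
top white 48 [245.2 147.4] [0.5361 0.1521 0.06  ] dir -139.8 elong 5.6
top white 192 [252.  163.1] [0.5011 0.1313 0.104 ] dir 164.8 elong 14.0
top white 250 [263.7 166. ] [0.4963 0.1094 0.104 ] dir 166.2 elong 3.8
scene red 8 [311.  201.2] [0.5165 0.0411 0.104 ] dir 127.6 elong 1.6
scene red 90 [326.5 208.3] [0.5143 0.0696 0.104 ] dir -87.8 elong 22.1
scene red 7 [372.3 201.7] [0.459  0.1175 0.104 ] dir -87.0 elong 16.9
scene red 7 [396.1 209.1] [0.4507 0.1553 0.104 ] dir -97.0 elong 11.3
scene red 53 [360.7 217.9] [0.4996 0.1225 0.104 ] dir -13.6 elong 47.9
scene red 94 [314.1 269.9] [0.6189 0.1264 0.104 ] dir -98.9 elong 26.0
scene red 13 [329.8 282.9] [0.6233 0.1555 0.104 ] dir -95.0 elong 20.5
scene yel 86 [370.8 230.2] [0.509  0.1467 0.101 ] dir -6.1 elong 2.4
scene white 1010 [361.1 228.9] [0.5181 0.1353 0.104 ] dir 45.8 elong 1.7
scene white 61 [362.4 261.4] [0.5675 0.1698 0.104 ] dir 39.2 elong 5.0
```

View pics/crop.png

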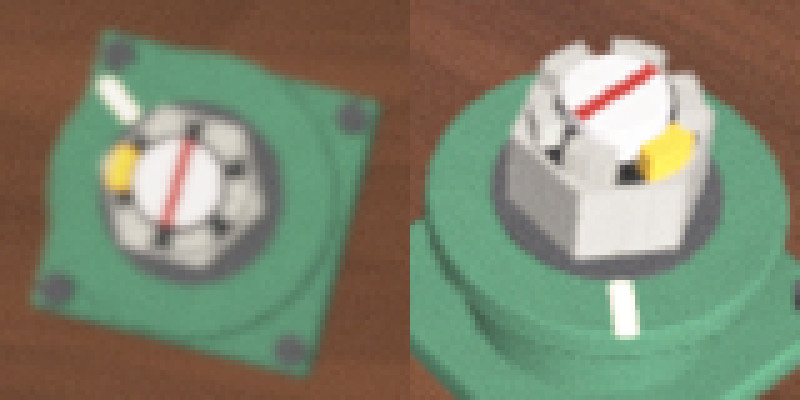

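The crop confirms it: a green casting and steel nut with no pin. The left half is the top view, with the red line through (180,185), the yellow tooth at (122,168) and the white line at (118,98). The hub is at (0.4997, 0.1222) with yaw about -13.5°. The yellow tooth sits at about 90° in the body frame, so q ≈ 0 to 0.05.

Joint 6 would run into its limit at the present yaw. I'll turn the tool by -2.125 rad first so the jaws meet flats with room to turn clockwise, then travel.

```bash
T='[0,0,0,-0.125,0,0,0,-0.125,0,0,0,-0.125,0,0,0,-0.125,0,0,0,-0.125]'
python3 -m inch '[0,0,0,-0.125,0,0,0,-0.125,0,0,0,-0.125,0,0,0,-0.125,0,0,0,-0.125]' 1 60
python3 -m inch '[0,0,0,-0.125,0,0,0,-0.125,0,0,0,-0.125,0,0,0,-0.125,0,0,0,-0.125]'
python3 -m inch '[0,0,0,-0.125,0,0,0,-0.125,0,0,0,-0.125,0,0,0,-0.125,0,0,0,-0.125]'
python3 -m inch '[0,0,0,-0.125,0,0,0,-0.125,0,0,0,0,0,0,0,0,0,0,0,0]'
cat >> h.py <<'E'
HUB=np.array([.4997,.1223]);YAW=-13.5
def rel(x,y,z):
    s=get_state();q=s["orientation"];r=R.from_quat([q[1],q[2],q[3],q[0]]);M=r.as_matrix()
    print("shift cm",(r.inv().apply(np.array([x,y,z])-s["tcp_pos"])*100).round(2),"psi",np.degrees(np.arctan2(M[1,0],M[0,0])).round(2),"zaxis",M[:,2].round(4),"j",s["joint_pos"].round(2),"t",s["clock"])
E
python3 -c "from h import *;rel(*HUB,.22)"
```

```text
clock: 0.52
tcp_pos: [0.1371, -0.5581, 0.2417]
orientation: [-0.001, 0.906, 0.422, 0.0]
wrist_force: [-0.1, 0.2, 0.4]
finger_gap: 0.0853
grip_force: 0.0
clock: 0.93
tcp_pos: [0.1371, -0.5581, 0.2418]
orientation: [-0.0, 0.733, 0.681, 0.0]
wrist_force: [-0.4, -0.3, 0.4]
finger_gap: 0.0854
grip_force: 0.0
clock: 1.35
tcp_pos: [0.1371, -0.5581, 0.2418]
orientation: [-0.0, 0.488, 0.873, 0.0]
wrist_force: [0.5, -0.2, -1.0]
finger_gap: 0.0852
grip_force: 0.0
clock: 1.77
tcp_pos: [0.1371, -0.5583, 0.242]
orientation: [-0.0, 0.38, 0.925, 0.0]
wrist_force: [0.4, -0.3, 1.0]
finger_gap: 0.0852
grip_force: 0.0
shift cm [22.01 73.91  2.24] psi 135.37 zaxis [-0.e+00  5.e-04 -1.e+00] j [-1.47  0.31  0.05  1.3   0.   -0.69] t 1.7667
```

```bash
python3 -m inch '[1.1,3.7,0,0,1.1,3.7,0,0,1.1,3.7,0,0,1.1,3.7,0,0,1.1,3.7,0,0]'
python3 -m inch '[1.1,3.7,0,0,1.1,3.7,0,0,1.1,3.7,0,0,1.1,3.7,0,0,1.1,3.7,0,0]'
python3 -m inch '[1.1,3.7,0,0,1.1,3.7,0,0,1.1,3.7,0,0,1.1,3.7,0,0,1.1,3.7,0,0]'
python3 -m inch '[1.1,3.7,0,0,1.1,3.7,0,0,1.1,3.7,0,0,1.1,3.7,0,0,1.1,3.6,0,0]'
python3 -m inch '[0,0,0,0,0,0,0,0,0,0,0,0,0,0,0,0,0,0,0,0]'
python3 - <<'E'
from h import *
rel(*HUB,.22);c=cam("wrist");im=eyes.read_camera("wrist")[:,:,::-1].copy()
cv2.imwrite("pics/w1raw.png",im)
p=np.array([*HUB,0]);u=lambda a:np.array([np.cos(np.radians(a)),np.sin(np.radians(a)),0])
L=lambda a,z,r:p+r*u(a)+[0,0,z]
def ln(A,B,col):
    a,b=proj(c,[A,B]);cv2.line(im,tuple(int(v*16) for v in a),tuple(int(v*16) for v in b),col,1,cv2.LINE_AA,4)
ln(L(YAW,.104,.016),L(YAW,.104,-.016),(255,0,0))
ln(L(YAW+53,.06,.037),L(YAW+53,.06,.057),(255,0,255))
for k in range(6): ln(L(YAW+30+60*k,.091,.03175),L(YAW+90+60*k,.091,.03175),(0,255,0))  # q=0 hexagon
m=proj(c,[L(0,.104,0)])[0];print(m);x,y=[int(np.clip(v,110,w)) for v,w in zip(m,(530,290))]
cv2.imwrite("pics/w1.png",cv2.resize(im[y-110:y+110,x-110:x+110],None,fx=2.7,fy=2.7,interpolation=2))
E
```

```text
clock: 2.18
tcp_pos: [0.2278, -0.3862, 0.2422]
orientation: [0.0, 0.38, 0.925, 0.0]
wrist_force: [1.2, -0.7, 0.9]
finger_gap: 0.0854
grip_force: 0.0
clock: 2.6
tcp_pos: [0.3181, -0.2156, 0.2425]
orientation: [0.0, 0.38, 0.925, -0.0]
wrist_force: [1.1, 0.9, -0.2]
finger_gap: 0.0849
grip_force: 0.0
clock: 3.02
tcp_pos: [0.4085, -0.0448, 0.2426]
orientation: [0.001, 0.379, 0.925, -0.0]
wrist_force: [0.9, -0.9, 0.5]
finger_gap: 0.0857
grip_force: 0.0
clock: 3.43
tcp_pos: [0.4981, 0.1253, 0.2423]
orientation: [0.0, 0.379, 0.925, 0.0]
wrist_force: [1.5, -1.7, 0.2]
finger_gap: 0.0853
grip_force: 0.0
clock: 3.85
tcp_pos: [0.4972, 0.122, 0.2424]
orientation: [0.0, 0.379, 0.925, -0.0]
wrist_force: [-0.1, 0.1, 0.2]
finger_gap: 0.0853
grip_force: 0.0
shift cm [-0.16  0.2   2.24] psi 135.41 zaxis [-0.e+00 -2.e-04 -1.e+00] j [ 0.08  0.19 -0.11  1.27 -0.    0.86] t 3.85
[319.85147196 196.6548311 ]
```

View pics/w1.png

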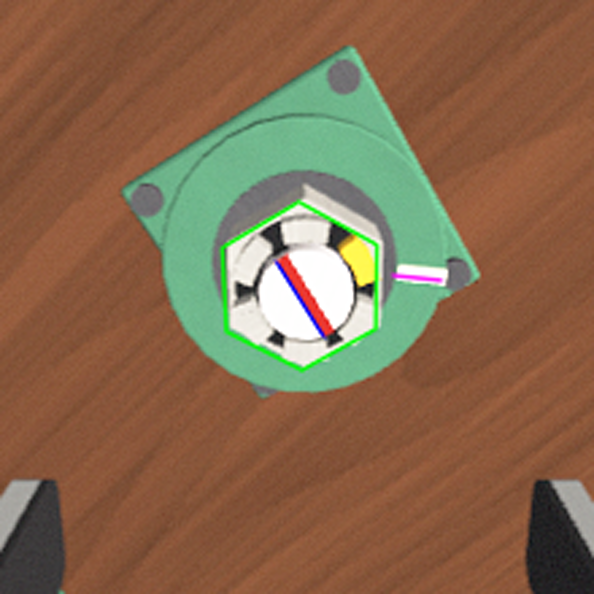

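The wrist view agrees with the prediction. The predicted white-line overlay lies on the real line at (420,277). The real red line at (307,297) is about 2 mm along +tool y from the overlay. The hexagon overlay for q=0 fits, so the jaws, left and right in this view, face flats. I'll centre and go down.

```bash
python3 -m inch '[-0.15,0.3,0,0,0,0,4,0,0,0,4,0,0,0,3.5,0,0,0,2.5,0]'
python3 -m inch '[0,0,1,0,0,0,1,0,0,0,0.4,0,0,0,0,0,0,0,0,0]'
python3 -c "from h import *;rel(*HUB,.077)"
```

```text
clock: 4.32
tcp_pos: [0.4994, 0.1235, 0.0996]
orientation: [-0.001, 0.379, 0.925, -0.001]
wrist_force: [0.5, -0.4, 0.6]
finger_gap: 0.0856
grip_force: 0.0
clock: 4.73
tcp_pos: [0.5019, 0.1242, 0.0796]
orientation: [0.001, 0.378, 0.926, 0.0]
wrist_force: [-0.2, 0.3, 0.0]
finger_gap: 0.0855
grip_force: 0.0
shift cm [ 0.02 -0.3   0.26] psi 135.54 zaxis [ 2.3e-03  1.0e-04 -1.0e+00] j [ 0.09  0.31 -0.38  0.88 -0.    0.86] t 4.7333
```

```bash
python3 -m inch '[0,-0.2,0.2,0,0,0,0,0,0,0,0,0,0,0,0,0,0,0,0,0]'
python3 -m inch '[0,0,0,0,0,0,0,0,0,0,0,0,0,0,0,0,0,0,0,0]' -1 60
python3 -m inch '[0,0,0,0,0,0,0,0,0,0,0,0,0,0,0,0,0,0,0,0]'
python3 -c "from h import *;rel(*HUB,.077);print(get_state()['wrist_force'],get_state()['ft_torque'])"
```

```text
clock: 5.15
tcp_pos: [0.4996, 0.1228, 0.0766]
orientation: [0.0, 0.378, 0.926, 0.0]
wrist_force: [-0.7, 0.8, 0.4]
finger_gap: 0.0849
grip_force: 0.0
clock: 5.57
tcp_pos: [0.5004, 0.1237, 0.0771]
orientation: [0.001, 0.378, 0.926, 0.001]
wrist_force: [0.1, 4.0, 5.2]
finger_gap: 0.0541
grip_force: 63.8
clock: 5.98
tcp_pos: [0.5004, 0.1237, 0.0771]
orientation: [0.001, 0.378, 0.926, 0.001]
wrist_force: [1.0, 5.2, 4.9]
finger_gap: 0.0542
grip_force: 63.8
shift cm [-0.05 -0.15  0.  ] psi 135.6 zaxis [ 0.0022  0.0018 -1.    ] j [ 0.09  0.31 -0.39  0.87  0.    0.86] t 5.9833
[1.03494448 5.17907328 4.92371266] [ 0.92433768 -0.12031164  0.12470097]
```

Gripped flat to flat (54 mm gap) with low forces. The turn needed is about 59°, or 1.03 rad.

```bash
python3 -m inch '[0,0,0,0.1,0,0,0,0.1,0,0,0,0.1,0,0,0,0.1,0,0,0,0.1]'
python3 -c "from h import *;rel(*HUB,.077);print(get_state()['wrist_force'],get_state()['ft_torque'])"
```

```text
clock: 6.4
tcp_pos: [0.5003, 0.1237, 0.077]
orientation: [0.0, 0.597, 0.802, 0.001]
wrist_force: [0.4, 5.4, 5.4]
finger_gap: 0.054
grip_force: 63.9
shift cm [-0.12 -0.1   0.  ] psi 106.69 zaxis [ 0.0021  0.0017 -1.    ] j [ 0.09  0.31 -0.39  0.87  0.    1.37] t 6.4
[0.35549976 5.35220688 5.3803772 ] [ 0.98037885 -0.13049305  0.30909289]
```

```bash
python3 -m inch '[0,0,0,0.11,0,0,0,0.11,0,0,0,0.11,0,0,0,0.1,0,0,0,0.1]'
python3 -m inch '[0,0,0,0,0,0,0,0,0,0,0,0,0,0,0,0,0,0,0,0]'
python3 -c "from h import *;rel(*HUB,.077);print(get_state()['wrist_force'],get_state()['ft_torque'])"
```

```text
clock: 6.82
tcp_pos: [0.5003, 0.1237, 0.0771]
orientation: [0.0, 0.786, 0.618, 0.001]
wrist_force: [0.0, 4.3, 5.7]
finger_gap: 0.0538
grip_force: 63.9
clock: 7.23
tcp_pos: [0.5003, 0.1237, 0.077]
orientation: [-0.0, 0.785, 0.619, 0.001]
wrist_force: [0.1, 5.5, 5.2]
finger_gap: 0.0536
grip_force: 63.9
shift cm [-0.15 -0.03  0.  ] psi 76.53 zaxis [ 0.0021  0.0018 -1.    ] j [ 0.09  0.31 -0.39  0.87  0.    1.89] t 7.2333
[0.10613797 5.53574774 5.17822512] [ 0.97809157 -0.17687602 -0.21285499]
```

The tool yaw is on target at 76.5°. I'll release, go up and check.

```bash
python3 -m inch '[0,0,0,0,0,0,0,0,0,0,0,0,0,0,0,0,0,0,0,0]' 1
python3 -m inch '[0,0,-1,0,0,0,-2,0,0,0,-4,0,0,0,-4,0,0,0,-4,0]'
python3 -m inch '[0,0,-1.5,0,0,0,0,0,0,0,0,0,0,0,0,0,0,0,0,0]'
python3 - <<'E'
from h import *
rel(*HUB,.22);c=cam("wrist");im=eyes.read_camera("wrist")[:,:,::-1]
x,y=[int(np.clip(v,110,w)) for v,w in zip(proj(c,[[*HUB,.1]])[0],(530,290))]
cv2.imwrite("pics/w2.png",cv2.resize(im[y-110:y+110,x-110:x+110],None,fx=2.7,fy=2.7,interpolation=2))
E
```

```text
clock: 7.65
tcp_pos: [0.4991, 0.1225, 0.076]
orientation: [0.0, 0.785, 0.619, -0.0]
wrist_force: [0.2, 0.1, -0.6]
finger_gap: 0.0851
grip_force: 0.0
clock: 8.07
tcp_pos: [0.4986, 0.1226, 0.2284]
orientation: [-0.0, 0.785, 0.619, -0.0]
wrist_force: [0.8, 1.1, -0.2]
finger_gap: 0.0857
grip_force: 0.0
clock: 8.48
tcp_pos: [0.4983, 0.1227, 0.2398]
orientation: [-0.001, 0.785, 0.619, -0.001]
wrist_force: [0.7, 0.5, -0.6]
finger_gap: 0.0854
grip_force: 0.0
shift cm [-0.    0.15  1.98] psi 76.53 zaxis [-2.9e-03 -4.0e-04 -1.0e+00] j [ 0.08  0.2  -0.11  1.26 -0.    1.89] t 8.4833
```

View pics/w2.png

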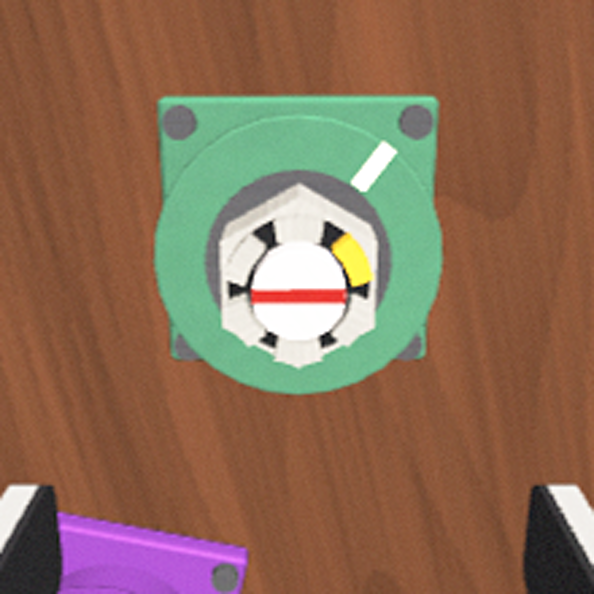

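The picture shows the slots at (238,291) and (360,290) on the red line at (298,296). The yellow tooth at (355,262) is past the white line at (375,166), and the gripper is clear. Ready to hand in.

```bash
python3 -c "
from workcell import env;print(env.hand_in())"
```

```text
the job is handed in; nothing more can be done
None
```

The loose nut is turned about 59° clockwise, past the white line, with its next slots on the red line; the gripper is clear, the pinned bearing was left alone, and the job is handed in (no verdict returned).

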